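# Tap the imaging bench on in order

## Task

Switch the imaging bench on in its proper order by tapping down the keys of the three grey modules with a fingertip: first the power supply (round key), then the stage controller (square key), last the lamp driver (narrow bar key). Tap lightly, without banging or leaning on a module, push each key down well past half of its travel, where it stays, and touch no later key before its turn. Only touch the keys: do not lift, tip or shove the modules, leave the other things on the desk where they are, and finish with the hand clear.

Things in the scene. Friction and masses are not known exactly. Their poses are not given: they have to be found in the camera images.
- supply: the power supply: loose grey bench module, 76 x 84 x 60 mm (x, y, z), the tallest of the three, about 0.6 kg on rubber feet, with one black round key, 30 mm across, on its top. Origin: centre of its underside; its x runs from the key towards the cooling slots, z up. The three modules look alike but for key and height, and may stand in any order.
- supply_key_top (a point): centre of the top face of the power supply's key, 12 mm off the module's middle (towards its -x); with the key up it is 77 mm above the desk and 17 mm above the module's top face. It moves down with the key.
- supply_key (a joint): how far the power supply's key is pushed down: 0 = up (off, the start), 0.012 = its stop; counts as on from 0.005. It gives way evenly at about 3 N (no spring, no click) and stays where it is left; at 0.012 it meets a hard stop, so about 0.008 is a good light tap.
- stage: the stage controller: loose grey bench module, 76 x 84 x 46 mm (x, y, z), the middle one in height of the three, about 0.6 kg on rubber feet, with one black square key, 28 x 28 mm, on its top. Origin: centre of its underside; its x runs from the key towards the cooling slots, z up. The three modules look alike but for key and height, and may stand in any order.
- stage_key_top (a point): centre of the top face of the stage controller's key, 12 mm off the module's middle (towards its -x); with the key up it is 63 mm above the desk and 17 mm above the module's top face. It moves down with the key.
- stage_key (a joint): how far the stage controller's key is pushed down: 0 = up (off, the start), 0.012 = its stop; counts as on from 0.005. It gives way evenly at about 3 N (no spring, no click) and stays where it is left; at 0.012 it meets a hard stop, so about 0.008 is a good light tap.
- lamp: the lamp driver: loose grey bench module, 76 x 84 x 34 mm (x, y, z), the lowest of the three, about 0.6 kg on rubber feet, with one black narrow bar key, 14 x 52 mm (long side across the unit, along its y), on its top. Origin: centre of its underside; its x runs from the key towards the cooling slots, z up. The three modules look alike but for key and height, and may stand in any order.
- lamp_key_top (a point): centre of the top face of the lamp driver's key, 12 mm off the module's middle (towards its -x); with the key up it is 51 mm above the desk and 17 mm above the module's top face. It moves down with the key.
- lamp_key (a joint): how far the lamp driver's key is pushed down: 0 = up (off, the start), 0.012 = its stop; counts as on from 0.005. It gives way evenly at about 3 N (no spring, no click) and stays where it is left; at 0.012 it meets a hard stop, so about 0.008 is a good light tap.
- vial: bystander: glass vial with a blue screw cap, 23 mm across, 65 mm high, standing; loose, origin at the centre of its underside. Not to be disturbed.
- puck: bystander: black resin puck, 30 mm across, 18 mm high; loose, origin at the centre of its underside. Not to be disturbed.
- tissues: bystander: flat blue and white box, 70 x 105 x 22 mm; loose, origin at the centre of its underside. Not to be disturbed.
- dish: bystander: clear flat round dish with lid, 58 mm across, 14 mm high; loose, origin at the centre of its underside. Not to be disturbed.
Not all that is in view belongs to the job. Leave any orange or pink look-alike of the stage alone.

How it is judged:
By the outcome, as a careful person would: the job done as asked, in the order asked, and still so for the second after the job is handed in, with the robot touching nothing.
It also fails if it takes over 48 s, if anything falls off the work surface, if the arm or the gripper's body presses on something with over 40 N, if the wrist force passes 120 N, or if a joint passes its speed limit or range.

## Robot

A 6-joint arm with a two-finger parallel gripper is mounted at the origin on a cart in front of the work surface, level with it; the furniture and walls round the work are solid. World frame = base frame: x ahead of the robot, y to its left, z up, the work surface at z = 0. Lengths are in mm, angles in rad, forces in N, time in s.
With the tool pointing down it reaches from about 350 to 775 mm from the base axis. Payload 7.3 kg.
Tool frame: the origin (TCP) lies at the very end of the fingers, on their centre line; the grasp point (between the pads) lies 19 mm behind it; x points along the fingers, z is the direction in which the jaws open and shut, and the axes are right-handed (so a half turn about x gives the same grasp; the last joint's range is limited). The gripper opens to 92 mm and grips with 3 to 60 N. Pads are 19 mm wide; open, the fingers measure 130 mm over their backs; the gripper's body (75 mm by 190 mm) begins 47 mm behind the grasp point.
Start: joints at [1.096, 0.342, 1.524, -0, 1.275, -0.146], TCP at [169.512, 496.901, 226.741] pointing down, gripper open.
Joint ranges: [-2.53, 2.53], [-0.77, 2.02], [0.04, 2.7], [-1, 4.14], [0.28, 2.66], [-3.11, 3.11]. Speed limits (rad/s): [2.57, 2.57, 3.14, 3.14, 3.14, 3.14].

## Interface

Orientations are given as [roll, pitch, yaw] about the fixed x, y, z axes, in that order (R = Rz(yaw) Ry(pitch) Rx(roll)).
In Python, from plant import * gives the robot as it stands.
- The arm moves only by the tool carry_out, never from a script. Its argument "rows" is a list of rows, each a list of 4 numbers: the shift along the world's x, y, z in mm, then the turn about the world's z in degrees. In form: [[x, y, z, twist], ...]. A call has 1 to 20 rows; each row is the pose to reach, as a shift and turn from the pose measured when the call began; what a row does not reach only later rows make up. A row lasts 1/12 s, in which the tool goes at most 41.7 mm and 7.16 degrees, less where a joint would pass 70% of its speed; a pose out of reach is approached as far as the arm can. A call with a gripper value outside its range is refused whole. "hand" is the finger opening in mm, from 0 to 91.8, set as the call begins (left out, the last holds). The fingers move at their own pace and stop on an object; the grip force is fixed at half the most. Time passes only in rows, so rows that repeat a pose let the fingers close. It gives the time, the measured TCP pose, the force and the opening at its end, in the units of the state.
- get_obs(): the state, without advancing time (a new reading comes with each control period).
- capture(name): name is "scene" or "top" or "wrist"; returns the picture (480x640x3 uint8, red, green, blue); there is no depth.
- camera_info(name): a dict with "camera_matrix" (3x3 intrinsics, pixels), "dist" ([k1, k2, p1, p2, k3] as OpenCV has them; the pictures are not rectified), "pose" (4x4, takes a point from camera to world coordinates); the wrist camera has in their place "mount" (4x4, takes a point from camera to tool coordinates, whose origin is the TCP and whose axes are the tool frame's). Camera axes: x right, y down, z forward; pixel columns grow to the right and rows downward; lengths in mm; the calibration is good to about 2 mm. A picture is of the moment at which its call begins: read the wrist's pose just before it. camera_info takes no time and is no camera call.
- close_job(): hands the job in, once; it reports no verdict.
The state is a dict: "time": time; "joint_positions": joint angles; "dq": joint speeds; "tau": joint torques, N m; "tool_pos": TCP position; "tcp_rot": TCP orientation; "contact_force": force on the tool from outside, world axes, zero at the start; "moment": the same for the moment, N m; "grip_width": finger opening in mm.
Only numpy, scipy, OpenCV 4.12 (cv2) and the standard library are available. Lean on these libraries where they do the work, as an engineer would, in place of code of your own. Each camera call takes 0.05 s, during which the arm holds its last target. There are 200 camera calls.

## Working session

There is one attempt and no reset: what is moved stays moved. The work goes in short steps, Python scripts to look and compute and a tool call to move; the robot and the scene stay as the last step left them, time stands still between calls to the robot, and variables do not carry over. Pictures are saved under pics/ and viewed, about 8 in all and at most 12, crops included, and the job is handed in when it is done.

Besides the shell and the picture viewer there is one more tool, called after "Call:" in YAML: its name, and indented under it one key for each argument. carry_out: Moves the arm, as the interface text tells. Its arguments: {"type":"object","properties":{"rows":{"type":"array"},"hand":{"type":"number"}},"required":["rows"]}

```bash
mkdir -p pics
python3 - <<'E'
from plant import *
import cv2
for n in ("top","scene"):
    cv2.imwrite(f"pics/{n}0.png",capture(n)[:,:,::-1])
    i=camera_info(n);print(n,i)
o=get_obs();print(o)
E
```

```text
top {'camera_matrix': array([[485.66099826,   0.        , 318.73024408],
       [  0.        , 485.66099826, 247.40830793],
       [  0.        ,   0.        ,   1.        ]]), 'dist': array([0.00039198, 0.        , 0.        , 0.        , 0.        ]), 'pose': array([[ 2.64502257e-02, -9.88768643e-01,  1.47095060e-01,
         4.14517109e+02],
       [-9.99444996e-01, -2.91377817e-02, -1.61458797e-02,
         2.14216442e+02],
       [ 2.02505633e-02, -1.46586360e-01, -9.88990573e-01,
         1.06900313e+03],
       [ 0.00000000e+00,  0.00000000e+00,  0.00000000e+00,
         1.00000000e+00]])}
scene {'camera_matrix': array([[540.22394917,   0.        , 320.14319287],
       [  0.        , 540.22394917, 233.63090016],
       [  0.        ,   0.        ,   1.        ]]), 'dist': array([0.015256, 0.      , 0.      , 0.      , 0.      ]), 'pose': array([[ 5.55901628e-01, -3.94860134e-01,  7.31477173e-01,
        -4.06380222e+01],
       [-8.30996202e-01, -2.42323382e-01,  5.00724167e-01,
        -2.23466243e+02],
       [-2.04619893e-02, -8.86208132e-01, -4.62835235e-01,
         4.56997799e+02],
       [ 0.00000000e+00,  0.00000000e+00,  0.00000000e+00,
         1.00000000e+00]])}
{'time': 0.1, 'joint_positions': array([ 1.09594839e+00,  3.42664606e-01,  1.52493464e+00, -1.08539311e-05,
        1.27537564e+00, -1.46030552e-01]), 'dq': array([-0.00178208, -0.0027795 , -0.00129286, -0.00166981, -0.00084818,
       -0.00185311]), 'tau': array([ 1.96139110e-03, -4.31996369e+01, -2.44693959e+01,  7.19117350e-02,
        5.26217488e-02, -1.18947896e-04]), 'tool_pos': array([169.3649052 , 496.54824077, 226.10386297]), 'tcp_rot': array([ 3.00307108,  1.56941405, -2.03813211]), 'contact_force': array([ 0.56120764,  0.02426876, -0.21518035]), 'moment': array([-0.0769534 , -0.01595958,  0.05834083]), 'grip_width': 91.73129348678466}
```

View pics/top0.png

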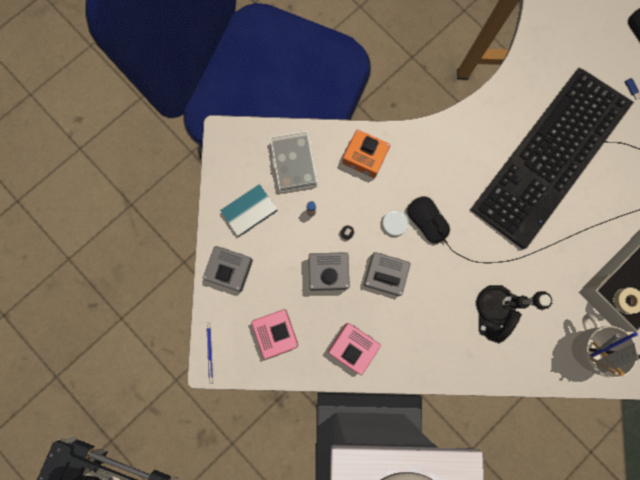

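View pics/scene0.png

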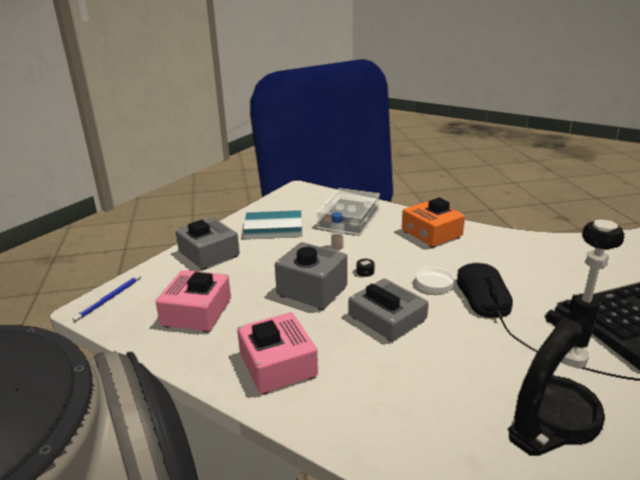

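Top view: the candidates are the grey round-key module (330,276), grey square-key module (226,272) and grey bar-key module (387,278). The look-alikes are pink (280,332), pink (352,353) and orange (370,145). I choose the three grey ones and will check them in a close crop.

```bash
cat > h.py <<'E'
import numpy as np, cv2
from plant import *
def ray(info,uv,z,pose=None):
    P=info["pose"] if pose is None else pose
    n=cv2.undistortPoints(np.array([[uv]],float),info["camera_matrix"],info["dist"])[0,0]
    d=P[:3,:3]@[n[0],n[1],1]; c=P[:3,3]
    return (c+d*(z-c[2])/d[2])
def proj(info,p,pose=None):
    P=info["pose"] if pose is None else pose
    T=np.linalg.inv(P)
    return cv2.projectPoints(np.array([p],float),cv2.Rodrigues(T[:3,:3])[0],T[:3,3],info["camera_matrix"],info["dist"])[0][0,0]
E
python3 - <<'E'
from h import *
im=cv2.imread("pics/top0.png")
c=cv2.resize(im[235:305,200:420],(792,252),interpolation=cv2.INTER_CUBIC)
s=cv2.imread("pics/scene0.png")
d=cv2.resize(s[205:345,170:435],(792,418),interpolation=cv2.INTER_CUBIC)[:340]
cv2.imwrite("pics/crop.png",np.vstack([c,d]))
i=camera_info("top")
for n,uv,z in (("supply",(330,276),77),("stage",(226,272),63),("lamp",(387,278),51)): print(n,ray(i,uv,z), proj(camera_info("scene"),ray(i,uv,z)))
E
```

```text
supply [503.55354702 173.37502241  77.        ] [306.52194193 251.60998763]
stage [507.02221542 388.41354628  63.        ] [201.01825192 224.29487571]
lamp [505.06089574  52.14149226  51.        ] [381.73255687 291.42216122]
```

View pics/crop.png

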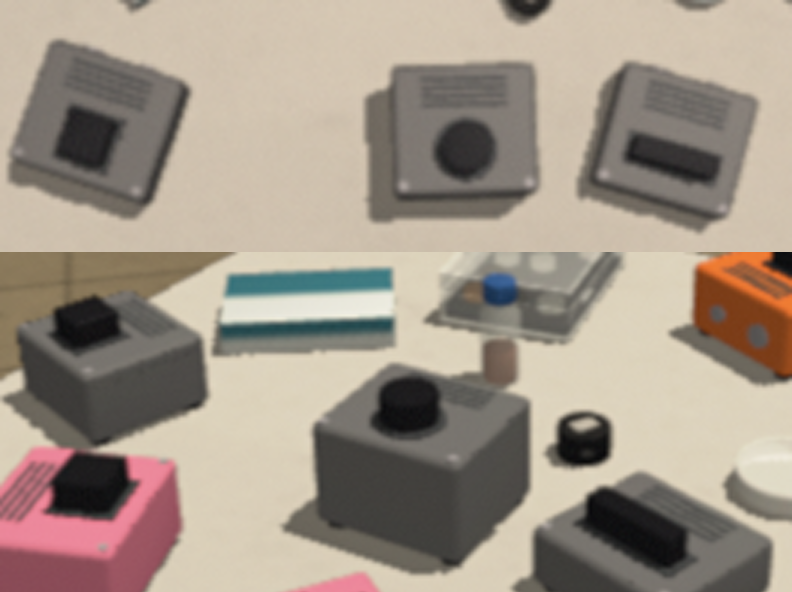

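The crop confirms the keys: round at (329.4,276.4), square at (224.4,273.3), bar at (386.9,278.3). They project back onto the scene view within about 2 px. I'll close the fingers and move above the supply.

Call:
carry_out:
  rows:
    - [10, -10, 0, 0]
    - [30, -29, 0, 0]
    - [55, -53, 0, 0]
    - [80, -77, 0, 0]
    - [105, -101, 0, 0]
    - [130, -126, 0, 0]
    - [155, -150, 0, 0]
    - [180, -174, 0, 0]
    - [205, -198, 0, 0]
    - [230, -222, 0, 0]
    - [255, -246, 0, 0]
    - [280, -270, 0, 0]
    - [305, -294, 0, 0]
    - [323, -312, 0, 0]
    - [331, -320, 0, 0]
    - [333, -322, 0, 0]
    - [333, -322, 0, 0]
    - [333, -322, 0, 0]
    - [333, -322, 0, 0]
  hand: 0

```text
time: 1.68
tool_pos: [501.3, 175.7, 226.2]
tcp_rot: [2.633, 1.569, -2.406]
contact_force: [-0.7, 0.3, -1.0]
grip_width: 0.5
```

```bash
cat > w.py <<'E'
from h import *
import sys
from scipy.spatial.transform import Rotation as R
def look(name,pts):
    o=get_obs(); T=np.eye(4); T[:3,:3]=R.from_euler("xyz",o["tcp_rot"]).as_matrix(); T[:3,3]=o["tool_pos"]
    im=capture("wrist")[:,:,::-1].copy(); i=camera_info("wrist"); P=T@i["mount"]
    for p in pts+[[*o["tool_pos"]]]:
        uv=proj(i,p,P); print(p,uv.round(1))
    cv2.imwrite(f"pics/{name}.png",im); np.save(f"pics/{name}.npy",P)
    print(o["time"],o["tool_pos"].round(1),o["grip_width"],o["contact_force"].round(2)); print(T[:3,:3].round(2)); return i,P
E
python3 - <<'E'
from w import *
look("w1",[[502.8,174.6,77],[504.4,391.6,63],[504.5,52.3,51]])
E
```

```text
[502.8, 174.6, 77] [321.4 226.4]
[504.4, 391.6, 63] [550.5 149.3]
[504.5, 52.3, 51] [206.5 259.6]
[np.float64(501.3389204707963), np.float64(175.70949923014172), np.float64(226.1699709484086)] [321.5 299.6]
1.6833 [501.3 175.7 226.2] 0.4753634899486711 [-0.73  0.35 -1.04]
[[-0.   -0.95  0.32]
 [-0.    0.32  0.95]
 [-1.    0.   -0.  ]]
```

View pics/w1.png

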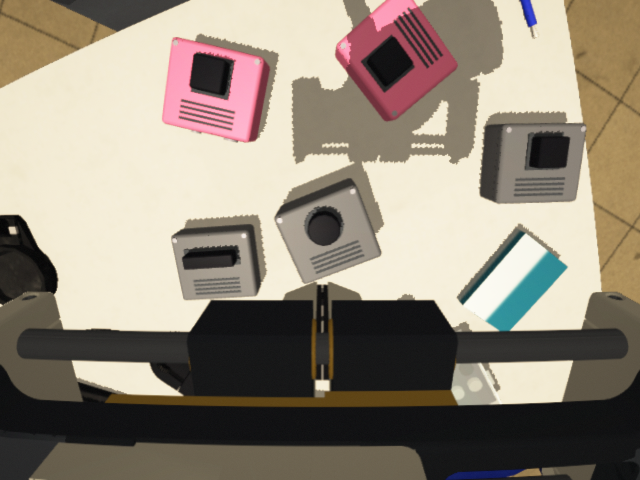

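The wrist view shows the round key at (324,226), predicted (321,226). The square key is at (552,148) and the bar at (211,258), both within about 4 px (about 3 mm) of prediction. Descending to just above the supply key.

Call:
carry_out:
  rows:
    - [2, 0, -15, 0]
    - [2, 0, -40, 0]
    - [2, 0, -65, 0]
    - [2, 0, -90, 0]
    - [2, 0, -112, 0]
    - [2, 0, -126, 0]
    - [2, 0, -134, 0]
    - [2, 0, -138, 0]
    - [2, 0, -140, 0]
    - [2, 0, -140, 0]
    - [2, 0, -140, 0]

```text
time: 2.65
tool_pos: [504.0, 176.0, 87.2]
tcp_rot: [-1.827, 1.57, -0.583]
contact_force: [0.8, 0.1, 0.1]
grip_width: 0.3
```

Run:
```python
from w import *
i,P=look("w2",[[503,176,77]])
```

```text
[503, 176, 77] [321.  289.1]
[np.float64(503.9592740221621), np.float64(175.98574684176944), np.float64(87.20807588395063)] [321.5 299.6]
2.65 [504.  176.   87.2] 0.25864319581545087 [0.81 0.05 0.14]
[[ 0.   -0.95  0.32]
 [-0.    0.32  0.95]
 [-1.   -0.   -0.  ]]
```

View pics/w2.png

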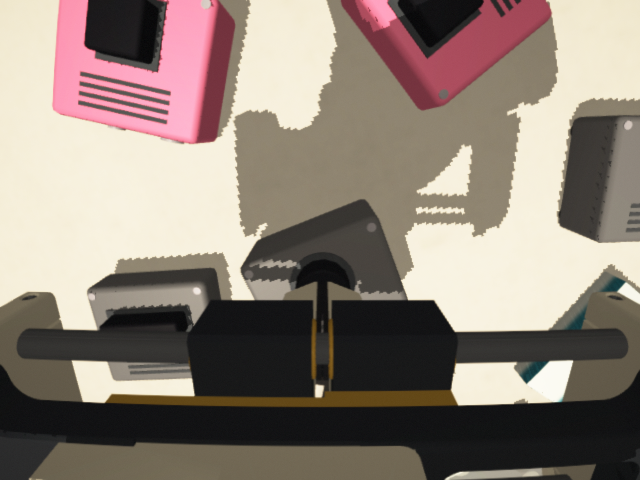

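The tip (321,300) sits over the round key, which is centred at about x=324. Pressing slowly, in two stages.

Call:
carry_out:
  rows:
    - [0, 0, -2, 0]
    - [0, 0, -4, 0]
    - [0, 0, -6, 0]
    - [0, 0, -7.5, 0]
    - [0, 0, -9, 0]
    - [0, 0, -10.5, 0]
    - [0, 0, -12, 0]
    - [0, 0, -13, 0]
    - [0, 0, -14, 0]
    - [0, 0, -14, 0]

```text
time: 3.53
tool_pos: [504.0, 175.9, 73.1]
tcp_rot: [-1.912, 1.57, -0.669]
contact_force: [-0.4, -0.4, 0.9]
grip_width: 0.4
```

Call:
carry_out:
  rows:
    - [0, 0, -1, 0]
    - [0, 0, -2, 0]
    - [0, 0, -3, 0]
    - [0, 0, -4, 0]

```text
time: 3.87
tool_pos: [504.0, 175.9, 69.1]
tcp_rot: [-1.819, 1.57, -0.576]
contact_force: [-0.8, 0.2, 3.6]
grip_width: 0.5
```

3.6 N contact at z=69.1, so the key is about 8 mm down. Lifting, then moving over the stage controller.

Call:
carry_out:
  rows:
    - [0, 0, 3, 0]
    - [0, 0, 12, 0]
    - [0, 0, 30, 0]
    - [0, 0, 50, 0]
    - [0, 10, 61, 0]
    - [0, 30, 61, 0]
    - [0, 55, 61, 0]
    - [0, 80, 61, 0]
    - [0, 105, 61, 0]
    - [0, 130, 61, 0]
    - [0, 155, 61, 0]
    - [1, 180, 61, 0]
    - [1, 200, 61, 0]
    - [1, 211, 61, 0]
    - [1, 216, 61, 0]
    - [1, 217, 61, 0]
    - [1, 217, 61, 0]
    - [1, 217, 61, 0]

```text
time: 5.37
tool_pos: [505.2, 391.8, 130.2]
tcp_rot: [-2.215, 1.569, -0.972]
contact_force: [0.6, -0.4, -0.2]
grip_width: 0.7
```

Run:
```python
from w import *
look("w3",[[505,392,63],[503,176,69]])
cv2.imwrite("pics/s3.png",capture("scene")[:,:,::-1])
a=cv2.imread("pics/w3.png");s=cv2.imread("pics/s3.png")
# left: wrist, right: enlarged scene before/after of supply
b=[cv2.resize(x[235:315,265:360],(285,240),interpolation=cv2.INTER_CUBIC) for x in (cv2.imread("pics/scene0.png"),s)]
cv2.imwrite("pics/v3.png",np.hstack([a[:,120:],np.vstack(b)[:480]]))
```

```text
[505, 392, 63] [322.  254.2]
[503, 176, 69] [ 46.1 342.5]
[np.float64(505.1687446539731), np.float64(391.81062804304685), np.float64(130.1516692964351)] [321.5 299.6]
5.3667 [505.2 391.8 130.2] 0.6855976572872678 [ 0.57 -0.4  -0.22]
[[ 0.   -0.95  0.32]
 [-0.    0.32  0.95]
 [-1.   -0.   -0.  ]]
```

View pics/v3.png

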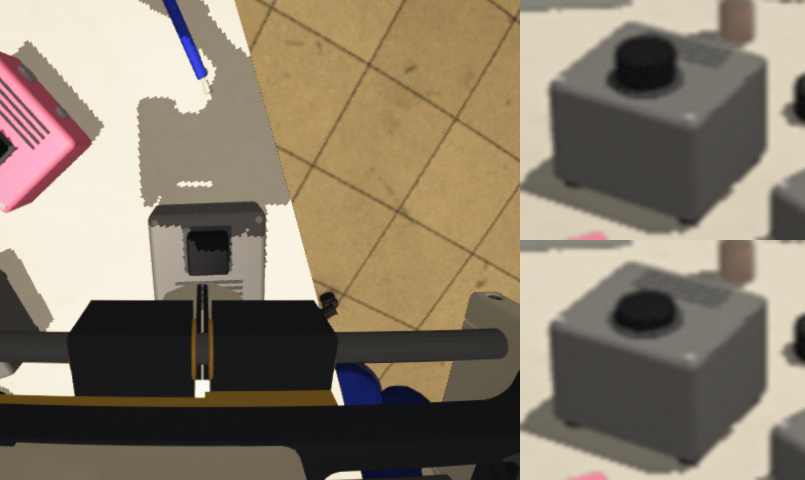

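The supply key is clearly down and its module has not moved. The square key is at wrist (328,253) against the predicted 322, so I shift about 3 mm in +y and press.

Call:
carry_out:
  rows:
    - [1, 3, -8, 0]
    - [1, 3, -24, 0]
    - [1, 3, -40, 0]
    - [1, 3, -50, 0]
    - [1, 3, -56, 0]
    - [1, 3, -59, 0]
    - [1, 3, -61, 0]
    - [1, 3, -63, 0]
    - [1, 3, -64.5, 0]
    - [1, 3, -66, 0]
    - [1, 3, -67.5, 0]
    - [1, 3, -69, 0]
    - [1, 3, -70, 0]
    - [1, 3, -71, 0]

```text
time: 6.63
tool_pos: [506.5, 395.0, 59.6]
tcp_rot: [-1.473, 1.569, -0.231]
contact_force: [0.2, -1.5, 3.1]
grip_width: 0.7
```

Call:
carry_out:
  rows:
    - [0, 0, -1, 0]
    - [0, 0, -2, 0]
    - [0, 0, -3, 0]
    - [0, 0, -4, 0]

```text
time: 6.97
tool_pos: [506.5, 395.0, 55.6]
tcp_rot: [-1.469, 1.569, -0.226]
contact_force: [-0.7, -0.4, 2.7]
grip_width: 0.5
```

Call:
carry_out:
  rows:
    - [0, 0, -0.7, 0]
    - [0, 0, -0.7, 0]
    - [0, 0, 3, 0]
    - [0, 0, 15, 0]
    - [0, 0, 35, 0]
    - [0, 0, 60, 0]
    - [0, -10, 75, 0]
    - [0, -35, 75, 0]
    - [0, -65, 75, 0]
    - [0, -95, 75, 0]
    - [0, -125, 75, 0]
    - [0, -155, 75, 0]
    - [0, -185, 75, 0]
    - [0, -215, 75, 0]
    - [0, -245, 75, 0]
    - [0, -275, 75, 0]
    - [0, -305, 75, 0]
    - [-1, -328, 75, 0]
    - [-1, -338, 75, 0]
    - [-1, -341, 75, 0]

```text
time: 8.63
tool_pos: [505.8, 52.6, 131.4]
tcp_rot: [-1.414, 1.568, -0.174]
contact_force: [0.2, 0.7, 0.9]
grip_width: 0.5
```

Call:
carry_out:
  rows:
    - [0, 0, 0, 0]
    - [0, 0, 0, 0]

```text
time: 8.8
tool_pos: [506.1, 53.3, 131.8]
tcp_rot: [-1.296, 1.567, -0.056]
contact_force: [-0.5, 0.0, -1.0]
grip_width: 0.3
```

Run:
```python
from w import *
look("w4",[[504.5,53.5,51]])
cv2.imwrite("pics/s4.png",capture("scene")[:,:,::-1])
a=cv2.imread("pics/w4.png");s=cv2.imread("pics/s4.png")
b=[cv2.resize(x[205:285,165:260],(285,240),interpolation=cv2.INTER_CUBIC) for x in (cv2.imread("pics/scene0.png"),s)]
cv2.imwrite("pics/v4.png",np.hstack([a[:,120:],np.vstack(b)]))
```

```text
[504.5, 53.5, 51] [321.2 245.8]
[np.float64(506.0878373162215), np.float64(53.270404969296784), np.float64(131.7622710290186)] [321.5 299.6]
8.8 [506.1  53.3 131.8] 0.2615230830144569 [-0.53  0.02 -1.04]
[[ 0.   -0.95  0.32]
 [-0.    0.32  0.95]
 [-1.   -0.    0.  ]]
```

View pics/v4.png

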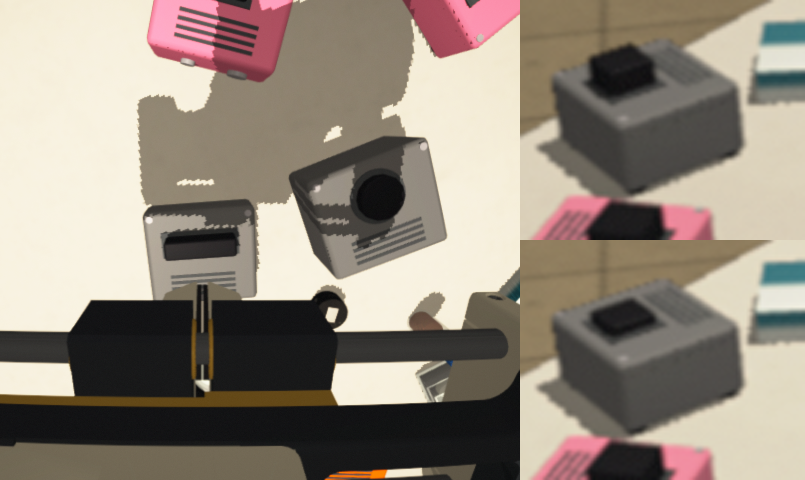

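The stage key is down and its module is in place. The bar key is at wrist (321,246), as predicted. Pressing the lamp.

Call:
carry_out:
  rows:
    - [-1, 0, -10, 0]
    - [-1, 0, -30, 0]
    - [-1, 0, -50, 0]
    - [-1, 0, -64, 0]
    - [-1, 0, -71, 0]
    - [-1, 0, -75, 0]
    - [-1, 0, -77, 0]
    - [-1, 0, -79, 0]
    - [-1, 0, -80.5, 0]
    - [-1, 0, -82, 0]
    - [-1, 0, -83, 0]
    - [-1, 0, -84, 0]
    - [-1, 0, -85, 0]

```text
time: 9.98
tool_pos: [505.4, 53.8, 46.9]
tcp_rot: [-1.263, 1.566, -0.022]
contact_force: [0.9, 1.2, 3.0]
grip_width: 0.6
```

Call:
carry_out:
  rows:
    - [0, 0, -1, 0]
    - [0, 0, -2, 0]
    - [0, 0, -3, 0]
    - [0, 0, -4, 0]

```text
time: 10.32
tool_pos: [505.4, 53.8, 42.8]
tcp_rot: [-1.253, 1.566, -0.012]
contact_force: [-0.1, 0.5, 2.0]
grip_width: 0.5
```

Lift clear and retreat up and back.

Call:
carry_out:
  rows:
    - [0, 0, 3, 0]
    - [0, 0, 15, 0]
    - [0, 0, 40, 0]
    - [0, 0, 70, 0]
    - [0, 0, 100, 0]
    - [0, 0, 130, 0]
    - [0, 0, 160, 0]
    - [-15, 0, 185, 0]
    - [-40, 0, 195, 0]
    - [-65, 0, 200, 0]
    - [-80, 0, 200, 0]
    - [-80, 0, 200, 0]
    - [-80, 0, 200, 0]

```text
time: 11.4
tool_pos: [425.3, 53.7, 243.2]
tcp_rot: [-1.302, 1.565, -0.061]
contact_force: [-0.3, -0.3, 0.1]
grip_width: 0.4
```

Run:
```python
from w import *
cv2.imwrite("pics/s5.png",capture("scene")[:,:,::-1])
x=[cv2.resize(cv2.imread(f"pics/{n}.png")[180:345,165:460],(800,447),interpolation=cv2.INTER_CUBIC) for n in ("scene0","s5")]
cv2.imwrite("pics/v5.png",cv2.resize(np.vstack(x),(536,600)))
print(get_obs()["tool_pos"],get_obs()["contact_force"])
```

```text
[425.92456235  53.63271061 242.95904127] [0.740812   0.52054776 0.17064086]
```

View pics/v5.png

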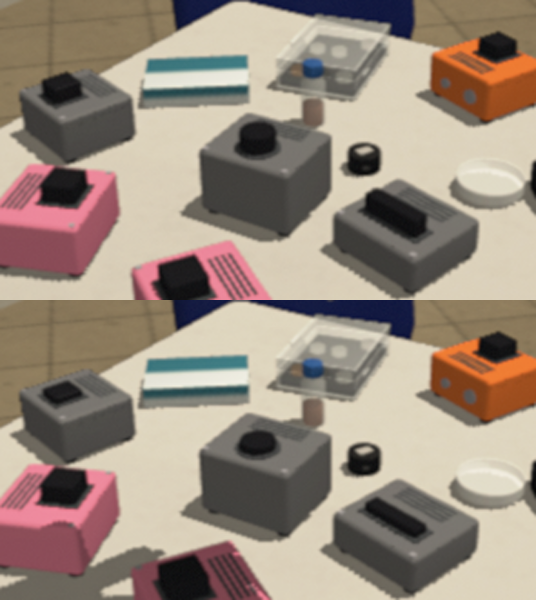

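The before (top) and after (bottom) views show all three grey keys down: square (62,392), round (258,442) and bar (395,517). Everything else is in place.

```bash
python3 -c "
from plant import *
print(close_job())"
```

```text
the job is handed in; nothing more can be done
None
```

I tapped the keys down with the closed fingertips in the order asked: supply (round), then stage (square), then lamp (bar). The job is handed in, with about 11.5 s of the 48 s used.

- **Key travel:** the tip stopped about 8 mm below each key's starting height, worked out from the tip's position. The stage read 7.4 mm before I nudged it 0.7 mm further.
- **Force:** readings at the keys were about 2 to 3.6 N, close to the 3 N at which they give way.
- **Last check:** the before and after scene pictures show all three keys down. The modules, vial, puck, tissues, dish and the pink and orange look-alikes visible there show no movement. The hand is clear at about 243 mm above the desk.
- **Disagreement:** the wrist and top cameras differed by about 3 to 4 mm on where the keys were. I went between the two, which was well inside the key sizes. No check failed.

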